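# Reorder the white-capped reagent

## Task

The reagent in the brown bottle with the white cap is nearly used up, so order more: with the fingertips, lightly press the yellow button straight in front of that bottle fully down and let it come up, then lightly press the green button on the separate box fully down to send the order, and draw the hand back. Press no other button, do not touch the bottles, and leave everything else where it stands; nothing is to be picked up.

Things in the scene. Friction and masses are not known exactly. Their poses are not given: they have to be found in the camera images.
- station: Fixed station, 175 mm (x, away from the robot) by 250 mm (y, left), 8 mm thick white plate; origin at its underside. At x = +52 mm, y = +80, 0, -80 mm three square black rubber pads (66 mm, tops 10 mm up) carry a bottle each. A grey bar (58 mm deep, 36 mm high, at x = -56 mm) carries three yellow buttons, each 108 mm straight in front of its pad, joined to it by a blue stripe. 
- select_left_top (a point): Round yellow push button cap, 32 mm across, on the station's raised front bar, the left one (+y) of the three as the robot sees them. Point on the button's axis on its top face, 58 mm above the bench when up, 10 mm above its black collar; it moves straight down when pressed.
- select_left (a joint): Travel of the left button, in m: 0 up, 0.006 fully down, 1.5 mm or less counts as up. A spring holds it up; about 4 N pushes it fully down, and a press counts from 0.004 held 0.1 s. It springs back by itself.
- select_middle_top (a point): Round yellow push button cap, 32 mm across, on the station's raised front bar, the middle one of the three as the robot sees them. Point on the button's axis on its top face, 58 mm above the bench when up, 10 mm above its black collar; it moves straight down when pressed.
- select_middle (a joint): Travel of the middle button, in m: 0 up, 0.006 fully down, 1.5 mm or less counts as up. A spring holds it up; about 4 N pushes it fully down, and a press counts from 0.004 held 0.1 s. It springs back by itself.
- select_right_top (a point): Round yellow push button cap, 32 mm across, on the station's raised front bar, the right one (-y) of the three as the robot sees them. Point on the button's axis on its top face, 58 mm above the bench when up, 10 mm above its black collar; it moves straight down when pressed.
- select_right (a joint): Travel of the right button, in m: 0 up, 0.006 fully down, 1.5 mm or less counts as up. A spring holds it up; about 4 N pushes it fully down, and a press counts from 0.004 held 0.1 s. It springs back by itself.
- order_box: Separate fixed grey box, 80 x 80 x 36 mm, with one large green push button in the middle of its top. Stands to the left or to the right of the station. Origin at the centre of its underside.
- order_top (a point): Green push button cap, 40 mm across, on the order box. Point on the button's axis on its top face, 58 mm above the bench when up, 10 mm above its black collar; it moves straight down when pressed.
- order (a joint): Travel of the green button, in m: 0 up, 0.006 fully down, 1.5 mm or less counts as up. A spring holds it up; about 4 N pushes it fully down, and a press counts from 0.004 held 0.1 s. It springs back by itself.
- bottle_white_cap: Brown glass reagent bottle with a white cap and a green band on its label, 48 mm across, 97 mm tall, loose, on one of the station's three pads (any of them). Origin at the centre of its underside.
- bottle_purple: Brown reagent bottle with a black cap and a purple band, 58 mm across, 118 mm tall, loose, on another pad. Origin at the centre of its underside.
- bottle_orange: Brown reagent bottle with a black cap and an orange band, 52 mm across, 106 mm tall, loose, on another pad. Origin at the centre of its underside.
- tape_roll: Roll of beige tape lying flat, 82 mm across, 18 mm high, loose, on the side of the station where the order box is not. Origin at the centre of its underside.
- dropper: Small white dropper bottle, 26 mm across, 60 mm tall, loose, behind the station to the right. Origin at the centre of its underside.
- red_pen: Red pen lying on the bench beside the balance, to the left of the station, 140 mm long, 11 mm high, loose. Origin at the middle of its underside.
Not all that is in view belongs to the job. Leave any blue or turquoise look-alike of the bottle_white_cap alone.

How it is judged (in metres and radians):
On the way, in this order (a step that is already met when the one before it is completed fails the run):
1. the yellow button in front of the white-capped bottle is pressed down (((horizontal distance between bottle_white_cap and select_left_top below 0.122 m and value of joint select_left above 0.004 m) or (horizontal distance between bottle_white_cap and select_middle_top below 0.122 m and value of joint select_middle above 0.004 m) or (horizontal distance between bottle_white_cap and select_right_top below 0.122 m and value of joint select_right above 0.004 m))), for 0.1 s.
2. with the yellow buttons up again, the green button is pressed down (value of joint order above 0.004 m and value of joint each of select_left, select_middle, select_right below 0.0015 m), for 0.1 s.
At the end, for the whole second after the job is handed in: All four buttons are up again (within 1.5 mm), and the bottles, tape roll, dropper bottle and pen stand at rest within 10 mm of where they were, the reagent bottles upright within 0.2 rad (value of joint each of select_left, select_middle, select_right, order below 0.0015 m and distance of each of bottle_white_cap, bottle_purple, bottle_orange, tape_roll, dropper, red_pen from where it was at the start of the episode below 0.01 m and angle between each of bottle_white_cap, bottle_purple, bottle_orange's own z axis and vertical below 0.2 rad and linear speed of each of bottle_white_cap, bottle_purple, bottle_orange, tape_roll, dropper, red_pen below 0.02 m/s); the robot touches nothing.
It fails at once if a yellow button in front of another bottle is pressed by more than 2 mm ((not (horizontal distance between bottle_white_cap and select_left_top below 0.122 m) and value of joint select_left above 0.002 m) or (not (horizontal distance between bottle_white_cap and select_middle_top below 0.122 m) and value of joint select_middle above 0.002 m) or (not (horizontal distance between bottle_white_cap and select_right_top below 0.122 m) and value of joint select_right above 0.002 m)).
It fails at once if a reagent bottle is touched with more than 0.5 N (contact force between any of the fingers, the arm and bottle_white_cap above 0.5 N or contact force between any of the fingers, the arm and bottle_purple above 0.5 N or contact force between any of the fingers, the arm and bottle_orange above 0.5 N).
It fails at once if the tape roll, dropper bottle, pen or a bottle is moved by more than 10 mm (distance of any of bottle_white_cap, bottle_purple, bottle_orange, tape_roll, dropper, red_pen from where it was at the start of the episode above 0.01 m).
It fails at once if the station or the order box is pressed with more than 25 N (contact force between any of the fingers, the arm and station above 25 N or contact force between any of the fingers, the arm and order_box above 25 N).
It also fails if it takes over 42 s, if anything falls off the work surface, if the arm or the gripper's body presses on something with over 40 N, if the wrist force passes 120 N, or if a joint passes its speed limit or range.

## Robot

A 6-joint arm with a two-finger parallel gripper is mounted at the origin on a cart in front of the work surface, level with it; the furniture and walls round the work are solid. World frame = base frame: x ahead of the robot, y to its left, z up, the work surface at z = 0. Lengths are in m, angles in degrees, forces in N, time in s.
With the tool pointing down it reaches from about 0.325 to 0.85 m from the base axis. Payload 15.5 kg.
Tool frame: the origin (TCP) lies at the very end of the fingers, on their centre line; the grasp point (between the pads) lies arm.grip_depth behind it (arm.grip_depth is the distance from the TCP to the grasp point, in m); z points along the fingers, y is the line along which they close (so a half turn about z gives the same grasp; the last joint's range is limited). The gripper opens to 91 mm and grips with 3 to 60 N. Pads are 32 mm wide; open, the fingers measure 118 mm over their backs; the gripper's body (76 mm by 178 mm) begins 60 mm behind the grasp point.
Start: joints at [70.502, 28.281, 77.091, -0, 74.628, -5.472], TCP at [0.151, 0.606, 0.214] pointing down, gripper open.
Joint ranges: [-166.48, 166.48], [-47.26, 123.95], [12.59, 153.08], [-70.14, 250.14], [6.76, 159.57], [-176.63, 176.63]. Speed limits (degrees/s): [108.29, 108.29, 147.25, 172.46, 172.46, 172.46].

## Interface

Orientations are given as a 3x3 rotation matrix whose columns are the frame's x, y, z axes.
In Python, from rig import arm gives the robot as it stands. Calls block until the motion is done:
- arm.move_to(position, orientation): joint-space move of the TCP to a pose.
- arm.move_l(position, orientation=None, feed=0.15): straight line of the TCP; orientation=None keeps the orientation; feed is the mean speed in m/s.
- arm.move_joints(angles): joint-space move.
- arm.grip(opening): finger opening in m; the grip force is fixed at half the most; returns when the fingers have stopped.
- arm.sleep(seconds).
- arm.solve_ik(position, orientation): joint angles nearest the present ones, or None.
- arm.snapshot(name): name is "side" or "top" or "wrist"; returns the picture (420x560x3 uint8, red, green, blue); there is no depth.
- arm.get_calibration(name): a dict with "intrinsics" (3x3 intrinsics, pixels), "cam_to_world" (4x4, takes a point from camera to world coordinates). Camera axes: x right, y down, z forward; pixel columns grow to the right and rows downward; lengths in m; the calibration is good to about 2 mm. A picture is of the moment at which its call begins: read the wrist's pose just before it. get_calibration takes no time and is no camera call; for the wrist camera it gives the pose at the moment of the call.
A pose or a line that the arm cannot do raises arm.Unreachable and nothing moves.
- arm.sign_off(): hands the job in; it is judged then, once.
Readings, each from a call of its own:
- arm.current_t(): time.
- arm.current_joint_positions(): joint angles.
- arm.current_dq(): joint speeds.
- arm.current_tau(): joint torques, N m.
- arm.current_ee_pos(): TCP position.
- arm.current_tool_rot(): TCP orientation.
- arm.current_force(): force on the tool from outside, world axes, zero at the start.
- arm.current_torque(): the same for the moment, N m.
- arm.current_width(): finger opening in m.
- arm.current_grasp_force(): force on a finger pad.
Only numpy, scipy, OpenCV 4.12 (cv2) and the standard library are available. Lean on these libraries where they do the work, as an engineer would, in place of code of your own. Each camera call takes 0.05 s, during which the arm holds its last target. There are 200 camera calls.

## Working session

There is one attempt and no reset: what is moved stays moved. The work goes in short steps, each a Python script; the robot and the scene stay as the last script left them, time stands still between calls to the robot, and variables do not carry over. Pictures are saved under pics/ and viewed, at most 10 in all, crops included, and the job is handed in when it is done.

```bash
mkdir -p pics
python3 - <<'E'
from rig import arm
import cv2
for n in("top","side"):
    cv2.imwrite(f"pics/{n}0.png",arm.snapshot(n)[:,:,::-1]); c=arm.get_calibration(n); print(n,c["intrinsics"].tolist(),c["cam_to_world"].round(4).tolist())
print(arm.grip_depth,arm.current_t(),arm.current_tool_rot().round(3).tolist() )
E
```

```text
top [[382.0332373342458, 0.0, 270.4785165993908], [0.0, 382.0332373342458, 205.03203818689246], [0.0, 0.0, 1.0]] [[0.0278, -0.9858, 0.1655, 0.426], [-0.9996, -0.026, 0.0128, -0.0883], [-0.0083, -0.1658, -0.9861, 0.894], [0.0, 0.0, 0.0, 1.0]]
side [[482.81378080865767, 0.0, 282.13594767266505], [0.0, 482.81378080865767, 213.16104411761256], [0.0, 0.0, 1.0]] [[0.8029, -0.2031, 0.5604, -0.062], [-0.596, -0.2825, 0.7516, -0.9299], [0.0056, -0.9375, -0.3479, 0.4762], [0.0, 0.0, 0.0, 1.0]]
0.0188 0.1 [[-0.97, 0.242, -0.0], [0.242, 0.97, -0.001], [0.0, -0.001, -1.0]]
```

View pics/top0.png

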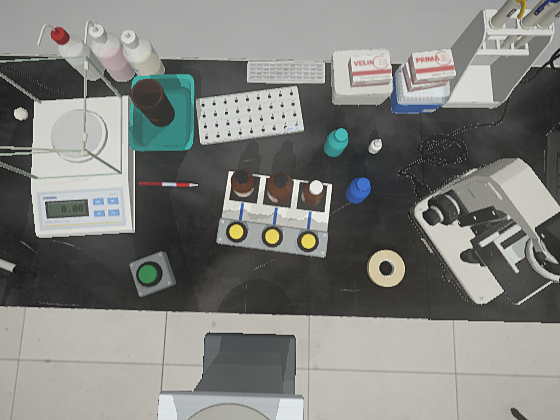

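View pics/side0.png

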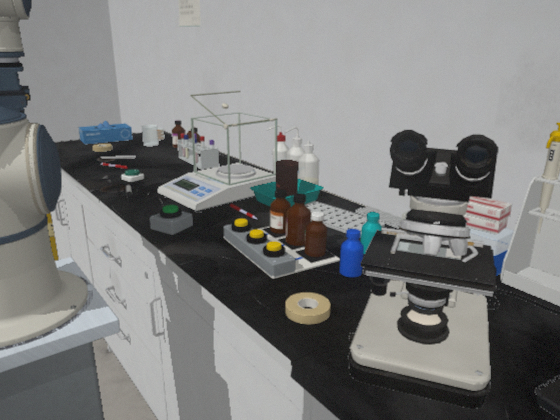

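The top view shows the white cap at (316,187), on the right pad. Its stripe leads to the right yellow button at (309,241). The green button is at (149,273) and the tape at (386,268). The side view agrees.

```bash
cat > h.py <<'E'
from rig import arm
import cv2, numpy as np
def ray(n,uv,z,c=None):
    c=c or arm.get_calibration(n); T=c["cam_to_world"]
    d=T[:3,:3]@np.linalg.inv(c["intrinsics"])@[*uv,1]
    return T[:3,3]+d*(z-T[2,3])/d[2]
def blobs(im,lo,hi,amin=60):
    m=cv2.inRange(cv2.cvtColor(im,cv2.COLOR_RGB2HSV),lo,hi)
    cs,_=cv2.findContours(m,cv2.RETR_EXTERNAL,cv2.CHAIN_APPROX_NONE)
    return [(cv2.minEnclosingCircle(c)[0],cv2.contourArea(c)) for c in cs if cv2.contourArea(c)>amin]
Y=((22,120,120),(35,255,255)); G=((55,120,50),(80,255,255))
E
python3 - <<'E'
from h import *
for n in("top","side"):
    im=arm.snapshot(n)
    for k,h in(("Y",Y),("G",G)):
        for p,a in blobs(im,*h): print(n,k,np.round(p,1),a,ray(n,p,.058).round(4))
print("cap",ray("top",(316,187),.107))
R=arm.current_tool_rot(); c=arm.get_calibration("wrist")["cam_to_world"]
print("cam in tool",(R.T@(c[:3,3]-arm.current_ee_pos())).round(3))
E
```

```text
top Y [308.  240.8] 153.0 [ 0.4893 -0.1616  0.058 ]
top Y [271.7 236.1] 150.0 [ 0.4975 -0.0821  0.058 ]
top Y [235.9 231.2] 147.0 [ 0.5062 -0.0032  0.058 ]
top G [147.4 273.7] 241.0 [0.409  0.1841 0.058 ]
side Y [273.5 245.5] 95.5 [ 0.48   -0.1731  0.058 ]
side Y [ 54.5 248. ] 63.0 [0.1052 0.0824 0.058 ]
side Y [255.7 233. ] 85.0 [ 0.4874 -0.0942  0.058 ]
side Y [240.9 222. ] 76.0 [ 0.4964 -0.0176  0.058 ]
side Y [552.5 135. ] 108.5 [2.1982 0.0749 0.058 ]
side G [170.  208.5] 87.0 [0.4001 0.1678 0.058 ]
cap [ 0.59908222 -0.17276636  0.107     ]
cam in tool [ 0.066 -0.    -0.171]
```

```bash
cat >> h.py <<'E'
ys=np.array([.107,.9943,0]); ys/=np.linalg.norm(ys)
R=np.c_[np.cross(ys,[0,0,-1.]),ys,[0,0,-1.]]
E
python3 - <<'E'
from h import *
arm.grip(0.0)
arm.move_to([.489,-.162,.2],R)
c=arm.get_calibration("wrist"); im=arm.snapshot("wrist")
for p,a in blobs(im,*Y): print(np.round(p,1),a,ray("wrist",p,.058,c).round(4))
print(arm.current_ee_pos(),arm.current_t(),arm.current_joint_positions(),arm.current_width(),arm.current_force())
cv2.imwrite("pics/w1.png",im[:,:,::-1])
E
```

```text
[456.  194.5] 1042.0 [ 0.5035 -0.0037  0.058 ]
[367.7 195. ] 975.0 [ 0.4956 -0.082   0.058 ]
[279.  195.5] 946.5 [ 0.4876 -0.1607  0.058 ]
[ 0.48921677 -0.16151276  0.19997938] 4.5667 [-2.49170579e+01  2.03886125e+01  9.34817495e+01  5.49938486e-03
  6.61296151e+01 -1.08817670e+02] 0.00022756663938695783 [-0.57031084  0.34469843 -0.19891798]
```

View pics/w1.png

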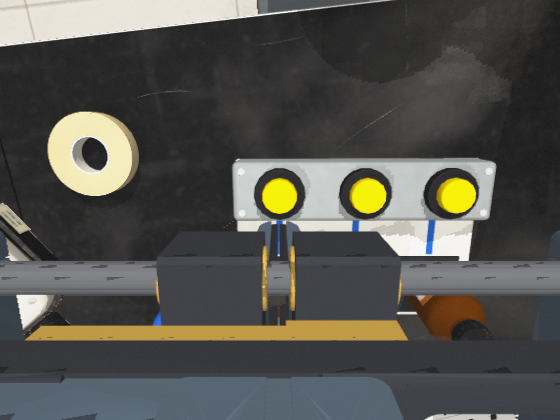

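The wrist view shows the right yellow button at (279,195). That agrees with the top view to within 2 mm, so I'll press there under force supervision.

```bash
cat >> h.py <<'E'
def press(x,y):
    arm.move_l([x,y,.075],R,feed=.1); arm.move_l([x,y,.062],R,feed=.03); arm.sleep(.1)
    f0=arm.current_force()[2]
    for z in np.arange(.060,.0495,-.001):
        arm.move_l([x,y,z],R,feed=.02); f=arm.current_force()[2]-f0
        print(round(z,4),arm.current_ee_pos()[2].round(4),f.round(2))
        if f>7: break
    arm.sleep(.3); print("hold",arm.current_force()[2]-f0)
    arm.move_l([x,y,.075],R,feed=.05); arm.move_l([x,y,.2],R,feed=.2); print(arm.current_t())
E
python3 - <<'E'
from h import *
press(.488,-.161)
E
```

```text
0.06 0.06 -0.51
0.059 0.059 0.22
0.058 0.058 0.92
0.057 0.057 0.47
0.056 0.056 2.05
0.055 0.055 2.91
0.054 0.054 2.7
0.053 0.053 2.07
0.052 0.0522 8.27
hold 8.245501336905324
10.5833
```

The yellow button bottomed out at z = 0.052. Next is the green one.

Run:
```python
from h import *
arm.move_to([.409,.184,.2],R)
c=arm.get_calibration("wrist"); im=arm.snapshot("wrist")
cv2.imwrite("pics/w2.png",im[:,:,::-1])
b=[(ray("wrist",p,.058,c),a,p) for p,a in blobs(im,*G,amin=400)]
print(b)
g=[q for q,a,p in b if np.hypot(q[0]-.409,q[1]-.184)<.01]
if len(g)==1: press(g[0][0],g[0][1])
```

```text
[(array([0.40685984, 0.18704092, 0.058     ]), 1481.0, (282.0680847167969, 194.14553833007812))]
0.06 0.06 -0.23
0.059 0.059 0.79
0.058 0.058 2.09
0.057 0.057 2.18
0.056 0.056 2.29
0.055 0.055 2.14
0.054 0.054 3.79
0.053 0.053 4.17
0.052 0.0521 10.44
hold 8.987192540092881
17.9833
```

View pics/w2.png

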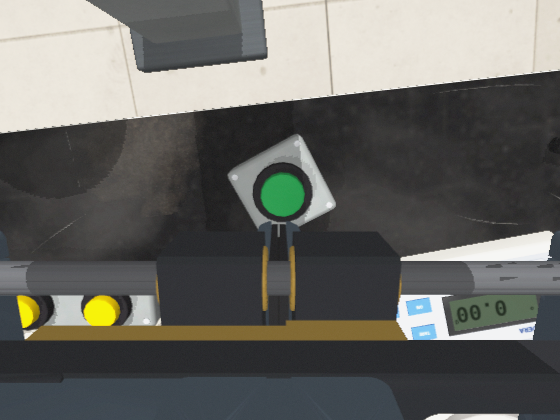

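The wrist view shows the green button at (282,194). It was pressed fully down at 10 N and released, and the hand is back at z = 0.2. I'll raise it a little more and hand the job in.

Run:
```python
from h import *
arm.move_l([.407,.187,.25],R); arm.sleep(.5)
print(arm.current_force(),arm.sign_off())
```

```text
the job is handed in; nothing more can be done
[-0.69995713 -0.05222104 -0.21003334] None
```

I pressed the right yellow button (in front of the white-capped bottle) and then the green order button, each fully down and released, drew the hand back and handed the job in; no verdict was returned.

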